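# Clip the lid of the date bowl shut

### The job

The lid is on the porcelain date bowl, but the two green clip flaps at its sides still stand open. With the fingertips, fold each flap down over the rim and press its lower edge in until its hook has snapped home beneath the bowl's lip and stays there. Press gently, as the bowl is porcelain; nothing is to be picked up, and the cups and other tableware are left standing where they are.

Things in the scene. Friction and masses are not known exactly. Their poses are not given: they have to be found in the camera images.
- bowl: round white porcelain date bowl, lid seated; it stands firmly on the tray and does not shift. Lid 158 mm across, top 65 mm above the tray floor; knob in the middle, top at 86 mm. Origin: centre of the underside, z up. The two green clip flaps are hinged to the lid at the bowl's own +y (left) and -y (right) sides.
- hinge_left (a point): middle of the hinge line of the left flap, on the bowl's own +y side, 88 mm from the bowl's axis and 66 mm above its underside (so outward is from the bowl's axis to this point); the hinge line is level, parallel to the bowl's x axis; the barrel has radius 3 mm
- hinge_right (a point): the same for the right flap, on the bowl's own -y side
- flap_left (a joint): angle of the left flap, rad: 0 = shut (hanging straight down), 1.57 = level outwards, more = raised. Its hook meets the bowl's lip at about 0.4, needs some 2 to 5 N inwards on the lower edge to ride over it, passes at about 0.18 and snaps home to between -0.06 and 0.06; let go short of that, it stays out against the lip. The hinge is slightly stiff: the flap stays where it is left.
- flap_right (a joint): the same for the right flap
- edge_left (a point): middle of the left flap's free edge, 33 mm from the hinge line; moves with the flap. The flap is a green plate 40 mm wide, 3 mm thick, 34 mm long overall; the free edge is rounded, turned outwards, reaching 5 mm outside the hinge line when shut, where it is 32 mm above the tray floor. The inward hook lies 14 to 22 mm from the hinge line.
- edge_right (a point): the same for the right flap
- tray: brushed aluminium serving tray, fixed, 340 x 440 mm, floor 4 mm thick, rim 16 mm high, a low steel handle (up to 26 mm high) beyond each short side. Origin: centre of the underside; bowl and cups stand on its floor.
- cup_a: ridged glass cup on the tray, 58 mm across, 66 mm high; origin: centre of the underside; leave alone
- cup_b: the other ridged glass cup, the same size; leave alone
- pourer: slender steel coffee pourer, 195 mm high, 84 mm across the foot, spout and handle 130 mm apart; origin: centre of the underside; leave alone
- sugar_jar: amber glass jar with steel lid, 72 mm across, 105 mm high; origin: centre of the underside; leave alone
- saucer: white saucer 110 mm across, 18 mm high; origin: centre of the underside; leave alone
- spoon: steel spoon 140 mm long lying on the shelf; leave alone
- nut_dish: small blue bowl 90 mm across, 35 mm high; origin: centre of the underside; leave alone

How it is judged:
By the outcome, as a careful person would: the job done as asked, in the order asked, and still so for the second after the job is handed in, with the robot touching nothing.
It also fails if it takes over 48 s, if anything falls off the work surface, if the arm or the gripper's body presses on something with over 40 N, if the wrist force passes 120 N, or if a joint passes its speed limit or range.

### The arm

A 6-joint arm with a two-finger parallel gripper is mounted at the origin on the work surface. World frame = base frame: x ahead of the robot, y to its left, z up, the work surface at z = 0. Lengths are in m, angles in rad, forces in N, time in s.
With the tool pointing down it reaches from about 0.275 to 0.875 m from the base axis. Payload 12.5 kg.
Tool frame: the origin (TCP) lies midway between the tips of the shut fingers; the grasp point (between the pads) lies 19 mm behind it; x points along the fingers, y is the direction in which the jaws open and shut, and the axes are right-handed (so a half turn about x gives the same grasp; the last joint's range is limited). The gripper opens to 85 mm and grips with 20 to 120 N. Pads are 22 mm wide; open, the fingers measure 114 mm over their backs; the gripper's body (76 mm by 85 mm) begins 54 mm behind the grasp point. The pads swing forward as they close: fully open they stand 13 mm farther back than shut.
Start: joints at [1.114, 0.351, 1.652, -0, 1.139, -0.085], TCP at [0.2, 0.512, 0.231] pointing down, gripper open.
Joint ranges: [-2.75, 2.75], [-0.79, 2.1], [0.01, 2.65], [-1.57, 4.71], [0.07, 3.14], [-2.87, 2.87]. Speed limits (rad/s): [2.22, 2.22, 2.79, 3.14, 3.14, 3.14].

### API

Orientations are given as a unit quaternion [w, x, y, z].
In Python, from plant import sensors, vision, manip gives the robot as it stands.
- The arm moves only by the tool arm_command, never from a script. Its argument "series" is a list of rows, each a list of 3 entries, a list of its own where there are three numbers: the closure, from 0 (fully open) to 1 (shut), then the shift along the tool's x, y, z normalised to -1 to 1, where 1 is 5 cm, then the turn about the tool's x normalised to -1 to 1, where 1 is pi/4 rad. A call has 1 to 8 rows; each row shifts and turns the commanded pose from where the row before left it, along the tool's axes as they then stand; what a row does not reach is not made up. A row lasts 1/10 s, in which the tool goes at most 50 mm and 8.59 degrees, less where a joint would pass 70% of its speed; a pose out of reach is approached as far as the arm can. A call with a number of a shift or a turn outside -1 to 1 is refused whole. A call with a gripper value outside its range is refused whole. The fingers move at their own pace and stop on an object; "force" is the grip in N (left out, the last holds). Time passes only in rows, so rows that do not move let the fingers close. It gives the time, the measured TCP pose, the force and the opening at its end, in the units of the state.
- sensors.get_state(): the state, without advancing time (a new reading comes with each control period).
- vision.camera(name): name is "scene" or "top"; returns a dict with "img" (400x640x3 uint8, red, green, blue), "camera_matrix" (3x3 intrinsics, pixels), "dist_coeffs" ([k1, k2, p1, p2, k3] as OpenCV has them; the pictures are not rectified), "view" (4x4, takes a point from world to camera coordinates). Camera axes: x right, y down, z forward; pixel columns grow to the right and rows downward; lengths in m; the calibration is good to about 2 mm. A picture is of the moment at which its call begins. There is no depth.
- manip.job_done(): hands the job in, once; it reports no verdict.
The state is a dict: "time_s": time; "joint_pos": joint angles; "dq": joint speeds; "effort": joint torques, N m; "position": TCP position; "ee_rot": TCP orientation; "force": force on the tool from outside, world axes, zero at the start; "torque": the same for the moment, N m; "grip_width": finger opening in m.
Only numpy, scipy, OpenCV 4.12 (cv2) and the standard library are available. Lean on these libraries where they do the work, as an engineer would, in place of code of your own. Each camera call takes 0.05 s, during which the arm holds its last target.

## Working session

There is one attempt and no reset: what is moved stays moved. The work goes in short steps, Python scripts to look and compute and a tool call to move; the robot and the scene stay as the last step left them, time stands still between calls to the robot, and variables do not carry over. Pictures are saved under pics/ and viewed, and the job is handed in when it is done.

Besides the shell and the picture viewer there is one more tool, called by a JSON object that holds its "api" and its "payload". arm_command: Moves the arm, as the interface text tells. Scaled input: -1 to 1 covers 5 cm each way for a shift and pi/4 rad each way for a turn. Its arguments: {"type":"object","properties":{"series":{"type":"array"},"force":{"type":"number"}},"required":["series"]}

```bash
ls; mkdir -p pics; cat > h.py <<'E'
import numpy as np, cv2
from plant import sensors, vision, manip
def cam(n,save=None):
    c=vision.camera(n)
    if save: cv2.imwrite('pics/'+save,c['img'][:,:,::-1])
    return c
E
python3 - <<'E'
from h import *
import pickle
s=sensors.get_state(); print({k:np.round(v,3).tolist() for k,v in s.items()})
d={}
for n in('scene','top'):
    c=cam(n,n+'0.png'); d[n]=c
    print(n,np.round(c['camera_matrix'],1).tolist(),c['dist_coeffs'],np.round(c['view'],3).tolist())
pickle.dump(d,open('c0.pkl','wb'))
E
```

```text
pics
{'time_s': 0.0, 'joint_pos': [1.114, 0.351, 1.652, 0.0, 1.139, -0.085], 'dq': [0.0, 0.001, 0.001, -0.0, -0.001, -0.0], 'effort': [-0.001, -50.61, -29.139, -0.0, 0.005, -0.0], 'position': [0.2, 0.512, 0.231], 'ee_rot': [0.695, 0.13, 0.695, -0.131], 'force': [0.113, 0.081, 0.318], 'torque': [-0.024, 0.024, 0.03], 'grip_width': 0.086}
scene [[452.5, 0.0, 327.9], [0.0, 452.5, 200.5], [0.0, 0.0, 1.0]] [-0.04087517  0.          0.          0.          0.        ] [[0.875, 0.483, -0.001, -0.43], [0.371, -0.672, -0.641, -0.132], [-0.31, 0.56, -0.768, 1.84], [0.0, 0.0, 0.0, 1.0]]
top [[450.2, 0.0, 324.7], [0.0, 450.2, 196.2], [0.0, 0.0, 1.0]] [0.00418828 0.         0.         0.         0.        ] [[-0.029, -1.0, 0.007, -0.01], [-0.984, 0.027, -0.174, 0.525], [0.174, -0.012, -0.985, 1.601], [0.0, 0.0, 0.0, 1.0]]
```

View pics/scene0.png

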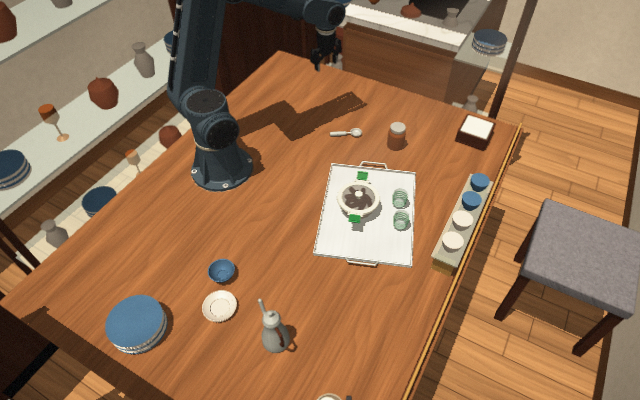

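View pics/top0.png

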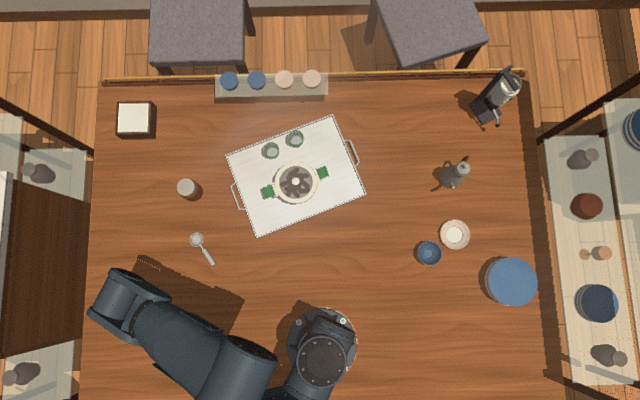

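```bash
python3 - <<'E'
from h import *
import pickle
d=pickle.load(open('c0.pkl','rb'))
a=d['top']['img'][120:230,225:365][:,:,::-1]
cv2.imwrite('pics/tz.png',cv2.resize(a,None,fx=5.5,fy=5.4,interpolation=cv2.INTER_CUBIC))
a=d['scene']['img'][160:270,310:420][:,:,::-1]
cv2.imwrite('pics/sz.png',cv2.resize(a,None,fx=5.4,fy=5.4,interpolation=cv2.INTER_CUBIC))
E
```

```text
(no output)
```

View pics/tz.png

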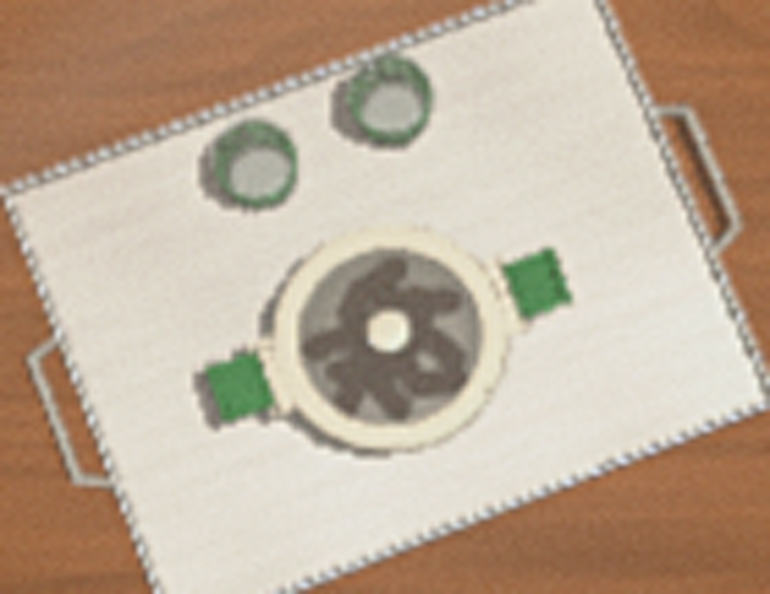

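View pics/sz.png

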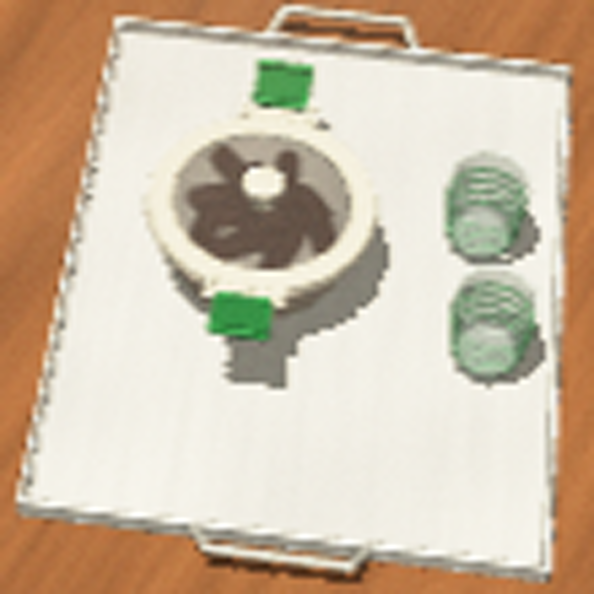

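```bash
cat >> h.py <<'E'
def proj(c,P):
    P=np.atleast_2d(P).astype(float); V=c['view']
    r=cv2.Rodrigues(V[:3,:3])[0]
    return cv2.projectPoints(P,r,V[:3,3],c['camera_matrix'],c['dist_coeffs'])[0][:,0]
def ray(c,uv,z):
    n=cv2.undistortPoints(np.array([[uv]],float),c['camera_matrix'],c['dist_coeffs'])[0,0]
    R=c['view'][:3,:3];t=c['view'][:3,3]
    o=-R.T@t; d=R.T@np.array([n[0],n[1],1]); return o+d*(z-o[2])/d[2]
def flaps(c,x,y,yaw):
    """hinge ends and edge ends in body"""
E
python3 - <<'E'
from h import *
import pickle
d=pickle.load(open('c0.pkl','rb'))
T=lambda u,v:(225+u/5.5-.4,120+v/5.4-.4)
S=lambda u,v:(310+u/5.4-.4,160+v/5.4-.4)
t,s=d['top'],d['scene']
print('knob',ray(t,T(389,330),.09),ray(s,S(263,181),.09))
print('lid',[ray(t,T(*p),.069) for p in[(272,340),(510,330),(391,225),(391,455)]])
for n,k,pt in(('tA',t,T(238,386)),('tB',t,T(537,284)),('sA',s,S(285,85)),('sB',s,S(240,316))): print(n,ray(k,pt,.07),ray(k,pt,.09))
for n,p in (('A',[(205,385),(268,385)]),('B',[(507,293),(565,275)])): print(n,[ray(t,T(*q),.07) for q in p])
print('cups',ray(t,T(262,165),.03),ray(t,T(388,103),.03))
for k,nm in((t,'top'),(s,'scene')):
    im=k['img'].astype(int); m=(im[:,:,1]-np.maximum(im[:,:,0],im[:,:,2])>45).astype(np.uint8)
    n,l,st,ce=cv2.connectedComponentsWithStats(m)
    for i in range(1,n):
        if st[i,4]>15:
            r=cv2.minAreaRect(np.argwhere(l==i)[:,::-1].astype(np.float32)); print(nm,st[i],ce[i],r)
E
```

```text
knob [0.57550437 0.0793123  0.09      ] [0.57530688 0.07460786 0.09      ]
lid [array([0.57522892, 0.15755374, 0.069     ]), array([0.57783602, 0.00069347, 0.069     ]), array([0.65255498, 0.07786052, 0.069     ]), array([0.49497671, 0.08059749, 0.069     ])]
tA [0.54424119 0.18000952 0.07      ] [0.54040748 0.17768842 0.09      ]
tB [ 0.6087923  -0.01797589  0.07      ] [ 0.60415054 -0.0178186   0.09      ]
sA [0.54234123 0.1779298  0.07      ] [0.54955799 0.16059141 0.09      ]
sB [ 0.6070169  -0.02039783  0.07      ] [ 0.61320516 -0.03458238  0.09      ]
A [array([0.54551042, 0.20162104, 0.07      ]), array([0.54438538, 0.16034975, 0.07      ])]
B [array([0.603118  , 0.00201729, 0.07      ]), array([ 0.61451061, -0.03667539,  0.07      ])]
cups [0.7080156  0.16722764 0.03      ] [0.75057687 0.08042136 0.03      ]
top [317 167  11  11  68] [322.04411765 171.76470588] ((322.4000244140625, 171.80001831054688), (8.944271087646484, 8.049844741821289), 63.43495178222656)
top [263 186  11  11  83] [268.22891566 190.97590361] ((268.1500244140625, 190.95001220703125), (9.486830711364746, 8.538147926330566), 71.56504821777344)
scene [357 171  11   9  73] [362.04109589 175.2739726 ] ((362.0540466308594, 175.17567443847656), (9.370742797851562, 7.891151428222656), 9.462321281433105)
scene [348 214  12   9  86] [353.97674419 218.02325581] ((353.94000244140625, 217.9199981689453), (11.172287940979004, 7.495331764221191), 8.130102157592773)
```

```bash
cat >> h.py <<'E'
from scipy.spatial.transform import Rotation as Rn
C=np.array([.5755,.0775]); U=np.array([-.312,.950]); W=np.array([.950,.312])  # U: toward flap A; W tangential
def st():
    s=sensors.get_state(); R=Rn.from_quat(np.roll(s['ee_rot'],-1)).as_matrix()
    p=s['position']; r=np.array(p[:2])-C
    f=np.array(s['force'])
    print('t',round(s['time_s'],2),'p',np.round(p,4),'r',(r@U).round(4),'tan',(r@W).round(4),'fU',(f[:2]@U).round(2),'fz',f[2].round(2),'w',round(s['grip_width'],4),'j6',np.round(s['joint_pos'][5],2))
    return s,R
def go(s,R,ru,tw,z):
    g=np.r_[C+ru*U+tw*W,z]; print('tool shift mm',np.round(R.T@(g-s['position'])*1000,1))
E
python3 - <<'E'
from h import *
s,R=st(); print(R.round(3))
for nm,a in(('y',R[:,1]),('z',R[:,2])):
    # angle about tool x to bring axis onto U: 
    print(nm,[np.degrees(np.arctan2(R[:,0]@np.cross(a,v),a@v)).round(1) for v in(np.r_[U,0],-np.r_[U,0])])
E
```

```text
t 0.1 p [0.1997 0.5122 0.2308] r 0.5302 tan -0.2214 fU 0.84 fz -0.66 w 0.0851 j6 -0.08
[[-0.     0.363  0.932]
 [-0.001  0.932 -0.363]
 [-1.    -0.001 -0.   ]]
y [np.float64(-39.5), np.float64(140.5)]
z [np.float64(-129.5), np.float64(50.5)]
```

{"api": "arm_command", "payload": {"series": [[1,[0,0,0],0.187],[1,[0,0,0],0.187],[1,[0,0,0],0.187],[1,[0,0,0],0.187],[1,[0,0,0],0.187],[1,[0,0,0],0.187],[1,[0,0,0],0],[1,[0,0,0],0]]}}

```text
time_s: 0.9
position: [0.1997, 0.5123, 0.2311]
ee_rot: [0.574, 0.413, 0.574, -0.413]
force: [0.4, 1.2, -0.3]
grip_width: -0.0006
```

```bash
python3 - <<'E'
from h import *
s,R=st(); print(R.round(3), R[:2,2]@U); go(s,R,.116,0,.12)
E
```

```text
t 0.9 p [0.1997 0.5123 0.2311] r 0.5303 tan -0.2213 fU 0.99 fz -0.33 w -0.0006 j6 0.79
[[-0.     0.949  0.317]
 [-0.     0.317 -0.949]
 [-1.    -0.     0.   ]] -0.9999101980942956
tool shift mm [111.2 219.4 415.4]
```

{"api": "arm_command", "payload": {"series": [[1,[0,0.36,0.7],0],[1,[0,0.36,0.7],0],[1,[0,0.36,0.7],0],[1,[0,0.36,0.7],0],[1,[0,0.36,0.7],0],[1,[0,0.36,0.7],0],[1,[0,0.36,0.7],0],[1,[0,0.36,0.7],0]]}}

```text
time_s: 1.7
position: [0.425, 0.2901, 0.2313]
ee_rot: [0.574, 0.413, 0.574, -0.413]
force: [-0.4, 0.0, -0.2]
grip_width: -0.0001
```

```bash
python3 - <<'E'
from h import *
s,R=st(); go(s,R,.116,0,.12)
E
```

```text
t 1.7 p [0.425  0.2901 0.2313] r 0.2489 tan -0.0766 fU 0.14 fz -0.23 w -0.0001 j6 0.19
tool shift mm [111.3  76.  133.3]
```

{"api": "arm_command", "payload": {"series": [[1,[0,0.38,0.66],0],[1,[0,0.38,0.66],0],[1,[0,0.38,0.66],0],[1,[0,0.38,0.66],0],[1,[0.5,0,0],0],[1,[0.5,0,0],0],[1,[0.5,0,0],0],[1,[0.5,0,0],0]]}}

```text
time_s: 2.5
position: [0.5375, 0.1896, 0.1303]
ee_rot: [0.574, 0.413, 0.574, -0.413]
force: [-0.0, -0.6, -0.6]
grip_width: 0.0001
```

```bash
python3 - <<'E'
from h import *
s,R=st(); go(s,R,.116,0,.11)
for n,(x0,y0) in (('scene',(310,140)),('top',(225,120))):
    c=cam(n); a=c['img'][y0:y0+110,x0:x0+140][:,:,::-1]
    cv2.imwrite('pics/%s1.png'%n,cv2.resize(a,None,fx=5,fy=5,interpolation=cv2.INTER_CUBIC))
E
```

```text
t 2.5 p [0.5375 0.1896 0.1303] r 0.1184 tan -0.0011 fU -0.55 fz -0.56 w 0.0001 j6 -0.06
tool shift mm [20.3  1.1  2.4]
```

View pics/scene1.png

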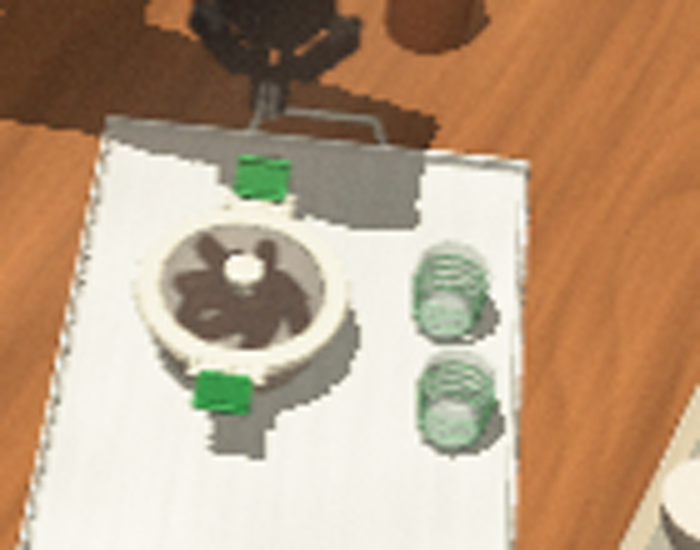

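View pics/top1.png

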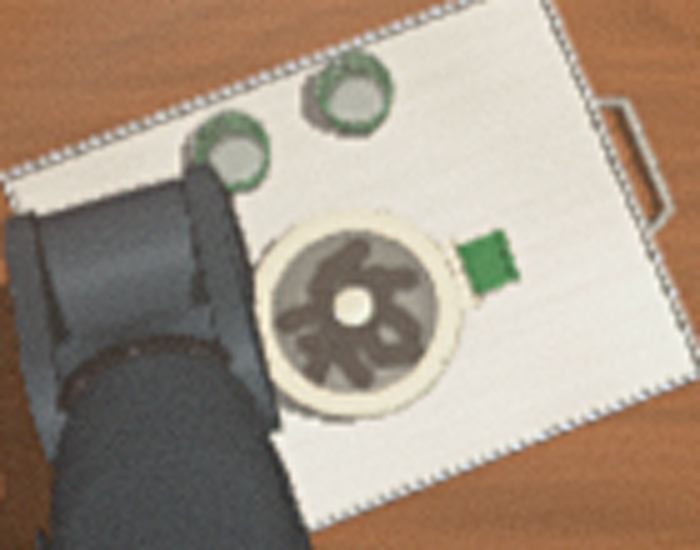

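{"api": "arm_command", "payload": {"series": [[1,[0.4,0.02,0.04],0],[1,[0.4,0,0],0],[1,[0.16,0,0],0],[1,[0.16,0,0],0],[1,[0.16,0,0],0],[1,[0.16,0,0],0],[1,[0,0,0],0]]}}

```text
time_s: 3.3
position: [0.5387, 0.1881, 0.0586]
ee_rot: [0.573, 0.414, 0.573, -0.415]
force: [0.5, -0.0, 0.3]
grip_width: -0.0004
```

```bash
python3 - <<'E'
from h import *
s,R=st(); go(s,R,.116,0,.028)
E
```

```text
t 3.3 p [0.5387 0.1881 0.0586] r 0.1165 tan -0.0005 fU -0.19 fz 0.34 w -0.0004 j6 -0.06
tool shift mm [30.6  0.5  0.6]
```

{"api": "arm_command", "payload": {"series": [[1,[0.12,0,0],0],[1,[0.12,0,0],0],[1,[0.12,0,0],0],[1,[0.12,0,0],0],[1,[0.12,0,0],0],[1,[0,0,0],0]]}}

```text
time_s: 3.9
position: [0.5386, 0.188, 0.0283]
ee_rot: [0.572, 0.414, 0.573, -0.415]
force: [-0.3, 0.3, 0.4]
grip_width: 0.0001
```

```bash
python3 - <<'E'
from h import *
s,R=st()
for n,(x0,y0) in (('scene',(310,140)),):
    c=cam(n); a=c['img'][y0:y0+110,x0:x0+140][:,:,::-1]
    cv2.imwrite('pics/%s2.png'%n,cv2.resize(a,None,fx=5,fy=5,interpolation=cv2.INTER_CUBIC))
E
```

```text
t 3.9 p [0.5386 0.188  0.0283] r 0.1165 tan -0.0006 fU 0.36 fz 0.41 w 0.0001 j6 -0.06
```

View pics/scene2.png

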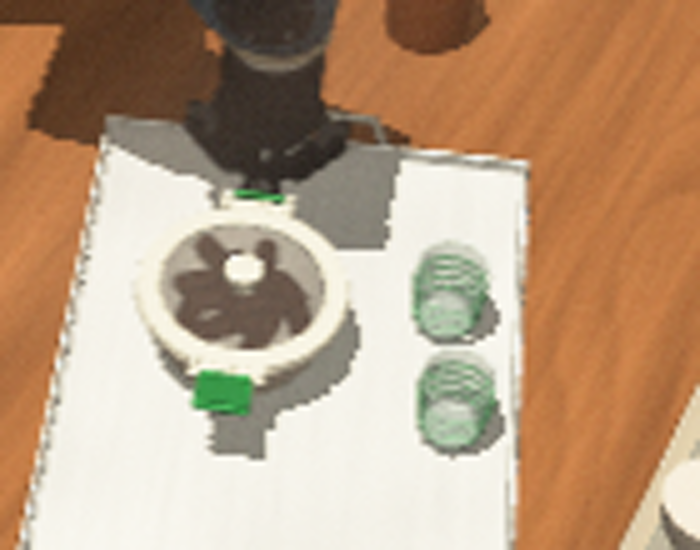

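The picture shows the far flap folded down to a thin strip at (260,195). I'll press it inwards in small steps.

{"api": "arm_command", "payload": {"series": [[1,[0,0,0.03],0],[1,[0,0,0.03],0],[1,[0,0,0.03],0],[1,[0,0,0.03],0],[1,[0,0,0],0]]}}

```text
time_s: 4.45
position: [0.5411, 0.1823, 0.0295]
ee_rot: [0.573, 0.415, 0.573, -0.415]
force: [-0.4, 1.3, -0.7]
grip_width: 0.0
```

```bash
python3 -c "
from h import *
st()"
```

```text
t 4.45 p [0.5411 0.1823 0.0295] r 0.1102 tan 0.0 fU 1.38 fz -0.72 w 0.0 j6 -0.07
```

{"api": "arm_command", "payload": {"series": [[1,[0,0,0.03],0],[1,[0,0,0.03],0],[1,[0,0,0],0]]}}

```text
time_s: 4.75
position: [0.5421, 0.1793, 0.0294]
ee_rot: [0.573, 0.415, 0.573, -0.415]
force: [0.4, 0.1, -0.4]
grip_width: -0.0001
```

```bash
python3 -c "
from h import *
st()"
```

```text
t 4.75 p [0.5421 0.1793 0.0294] r 0.1072 tan 0.0001 fU 0.0 fz -0.41 w -0.0001 j6 -0.08
```

{"api": "arm_command", "payload": {"series": [[1,[0,0,0.03],0],[1,[0,0,0],0]]}}

```text
time_s: 4.95
position: [0.5425, 0.178, 0.0293]
ee_rot: [0.573, 0.415, 0.573, -0.415]
force: [0.4, 0.3, -0.3]
grip_width: 0.0002
```

{"api": "arm_command", "payload": {"series": [[1,[0,0,0.03],0],[1,[0,0,0],0]]}}

```text
time_s: 5.15
position: [0.5429, 0.1767, 0.0293]
ee_rot: [0.573, 0.415, 0.573, -0.415]
force: [0.3, -0.3, 0.0]
grip_width: -0.0001
```

{"api": "arm_command", "payload": {"series": [[1,[0,0,0.02],0],[1,[0,0,0],0]]}}

```text
time_s: 5.35
position: [0.543, 0.1762, 0.0293]
ee_rot: [0.573, 0.415, 0.573, -0.415]
force: [-1.3, 4.8, 0.1]
grip_width: 0.0001
```

```bash
python3 -c "
from h import *
st()"
```

```text
t 5.35 p [0.543  0.1762 0.0293] r 0.1039 tan -0.0001 fU 5.01 fz 0.12 w 0.0001 j6 -0.09
```

{"api": "arm_command", "payload": {"series": [[1,[0,0,-0.2],0],[1,[0,0,-0.3],0],[1,[-0.6,0,0],0],[1,[-0.8,0,0],0],[1,[-0.8,0,0],0],[1,[0,0,-0.8],0],[1,[0,0,-0.8],0],[1,[0,0,0],0]]}}

```text
time_s: 6.15
position: [0.5085, 0.2798, 0.1397]
ee_rot: [0.574, 0.414, 0.574, -0.413]
force: [-0.3, -0.2, 1.2]
grip_width: -0.0005
```

```bash
python3 - <<'E'
from h import *
s,R=st()
L=[]
for n,(x0,y0) in (('scene',(330,160)),('top',(245,150))):
    c=cam(n); a=c['img'][y0:y0+80,x0:x0+95][:,:,::-1]
    L.append(cv2.resize(a,None,fx=4.2,fy=4.2*1.6,interpolation=cv2.INTER_CUBIC) if 0 else cv2.resize(a,None,fx=4.2,fy=4.2,interpolation=cv2.INTER_CUBIC))
cv2.imwrite('pics/a3.png',np.hstack(L))
E
```

```text
t 6.15 p [0.5085 0.2798 0.1397] r 0.2131 tan -0.0005 fU -0.13 fz 1.18 w -0.0005 j6 0.1
```

View pics/a3.png

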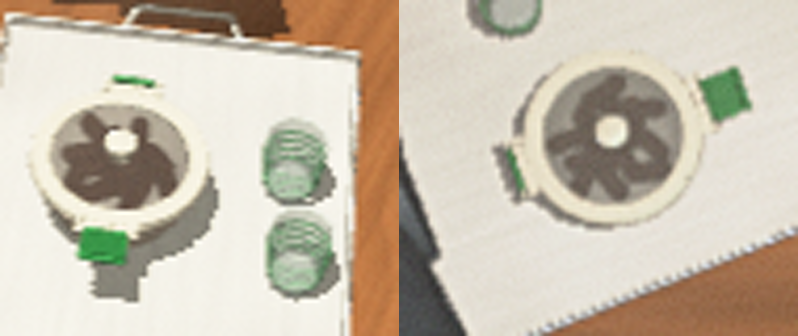

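```bash
cat >> h.py <<'E'
def chk(sgn,name):
    L=[]
    for n in('scene','top'):
        c=cam(n); hz=.070
        h0=np.r_[C+sgn*.088*U,hz]; p=proj(c,h0)[0]; x0,y0=(p-16).astype(int); k=12
        a=cv2.resize(c['img'][y0:y0+32,x0:x0+32][:,:,::-1],None,fx=k,fy=k,interpolation=cv2.INTER_NEAREST)
        for th,col in((0,(0,0,255)),(.4,(255,0,0)),(None,(0,0,0))):
            if th is None: o,dn=0,0
            else: o=.005*np.cos(th)+.033*np.sin(th); dn=.033*np.cos(th)-.005*np.sin(th)
            P=[np.r_[C+sgn*(.088+o)*U+w*W,hz-dn] for w in(-.02,.02)]
            q=((proj(c,P)-[x0,y0]+.5)*k).astype(int)
            cv2.line(a,tuple(map(int,q[0])),tuple(map(int,q[1])),col,1)
        L.append(a)
    cv2.imwrite('pics/'+name,np.hstack(L))
E
python3 -c "
from h import *
chk(1,'ck1.png')"
```

```text
(no output)
```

View pics/ck1.png

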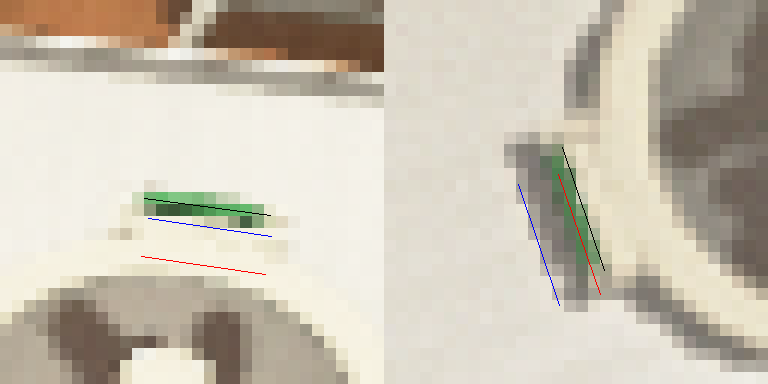

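Red (shut) matches the strip in the top view and blue (0.4 rad) does not, so the first flap is home. Next is the other one.

{"api": "arm_command", "payload": {"series": [[1,[0,0,0.82],0],[1,[0,0,0.82],0],[1,[0,0,0.82],0],[1,[0,0,0.82],0],[1,[0,0,0.82],0],[1,[0,0,0.82],0],[1,[0,0,0.82],0],[1,[0,0,0.82],0]]}}

```text
time_s: 7.15
position: [0.6129, -0.0387, 0.1392]
ee_rot: [0.572, 0.415, 0.573, -0.415]
force: [1.4, 0.9, 0.1]
grip_width: -0.0001
```

{"api": "arm_command", "payload": {"series": [[1,[0,0,0],0],[1,[0,0,0],0]]}}

```text
time_s: 7.35
position: [0.6126, -0.0374, 0.139]
ee_rot: [0.572, 0.415, 0.572, -0.415]
force: [-0.0, 0.9, 0.7]
grip_width: -0.0
```

```bash
python3 - <<'E'
from h import *
s,R=st(); go(s,R,-.116,0,.028); print(R[:2,2]@U)
E
```

```text
t 7.35 p [ 0.6126 -0.0374  0.139 ] r -0.1207 tan -0.0006 fU 0.87 fz 0.65 w -0.0 j6 -0.45
tool shift mm [111.    0.7  -4.7]
-0.9999192493381562
```

{"api": "arm_command", "payload": {"series": [[1,[0.4,0.01,-0.08],0],[1,[0.5,0,0],0],[1,[0.16,0,0],0],[1,[0.16,0,0],0],[1,[0.16,0,0],0],[1,[0.16,0,0],0],[1,[0,0,0],0]]}}

```text
time_s: 8.05
position: [0.6117, -0.0319, 0.0616]
ee_rot: [0.573, 0.414, 0.573, -0.415]
force: [0.0, 0.1, -0.3]
grip_width: -0.0006
```

```bash
python3 - <<'E'
from h import *
s,R=st(); go(s,R,-.116,0,.028)
E
```

```text
t 8.05 p [ 0.6117 -0.0319  0.0616] r -0.1153 tan 0.0002 fU 0.09 fz -0.34 w -0.0006 j6 -0.45
tool shift mm [33.6 -0.2  0.7]
```

{"api": "arm_command", "payload": {"series": [[1,[0.12,0,0],0],[1,[0.12,0,0],0],[1,[0.12,0,0],0],[1,[0.12,0,0],0],[1,[0.12,0,0],0],[1,[0,0,0],0]]}}

```text
time_s: 8.65
position: [0.6116, -0.0321, 0.0313]
ee_rot: [0.572, 0.414, 0.573, -0.415]
force: [-0.5, -0.6, 0.6]
grip_width: 0.0003
```

```bash
python3 - <<'E'
from h import *
s,R=st(); go(s,R,-.116,0,.028); chk(-1,'ck2.png')
E
```

```text
t 8.65 p [ 0.6116 -0.0321  0.0313] r -0.1154 tan 0.0001 fU -0.39 fz 0.63 w 0.0003 j6 -0.45
tool shift mm [ 3.3 -0.1  0.6]
```

View pics/ck2.png

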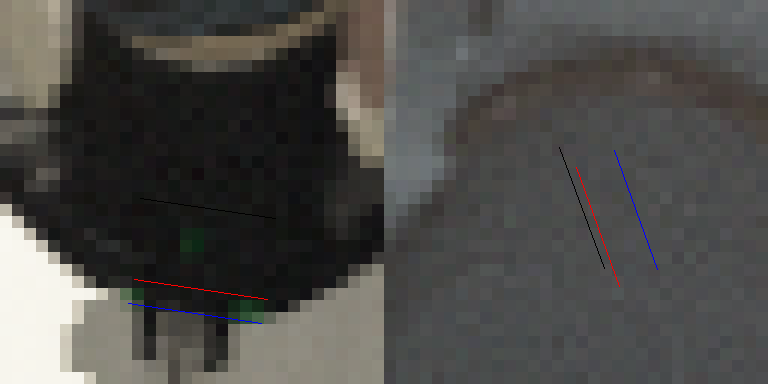

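The flap is folded to about 0.4 rad: its green corners lie on the blue line beside the finger. I'll press it inwards next.

{"api": "arm_command", "payload": {"series": [[1,[0.04,0,0],0],[1,[0,0,-0.03],0],[1,[0,0,-0.03],0],[1,[0,0,0],0]]}}

```text
time_s: 9.15
position: [0.6111, -0.0291, 0.0304]
ee_rot: [0.573, 0.415, 0.573, -0.415]
force: [0.5, -2.3, -1.9]
grip_width: 0.0001
```

{"api": "arm_command", "payload": {"series": [[1,[0,0,-0.03],0],[1,[0,0,0],0]]}}

```text
time_s: 9.35
position: [0.6105, -0.0275, 0.0303]
ee_rot: [0.573, 0.415, 0.573, -0.415]
force: [1.2, -2.1, -0.6]
grip_width: -0.0002
```

{"api": "arm_command", "payload": {"series": [[1,[0,0,-0.03],0],[1,[0,0,0],0]]}}

```text
time_s: 9.55
position: [0.61, -0.026, 0.0303]
ee_rot: [0.573, 0.415, 0.573, -0.415]
force: [1.1, -0.3, -0.8]
grip_width: -0.0
```

{"api": "arm_command", "payload": {"series": [[1,[0,0,-0.03],0],[1,[0,0,0],0]]}}

```text
time_s: 9.75
position: [0.6096, -0.0246, 0.0303]
ee_rot: [0.573, 0.415, 0.573, -0.415]
force: [-0.4, -0.5, -0.1]
grip_width: -0.0001
```

```bash
python3 -c "
from h import *
st()"
```

```text
t 9.75 p [ 0.6096 -0.0246  0.0303] r -0.1076 tan 0.0005 fU -0.38 fz -0.14 w -0.0001 j6 -0.43
```

{"api": "arm_command", "payload": {"series": [[1,[0,0,-0.02],0],[1,[0,0,0],0]]}}

```text
time_s: 9.95
position: [0.6093, -0.0238, 0.0303]
ee_rot: [0.573, 0.415, 0.573, -0.415]
force: [0.4, 0.3, -0.2]
grip_width: 0.0001
```

{"api": "arm_command", "payload": {"series": [[1,[0,0,-0.02],0],[1,[0,0,0],0]]}}

```text
time_s: 10.15
position: [0.609, -0.0229, 0.0303]
ee_rot: [0.573, 0.415, 0.573, -0.415]
force: [0.5, 0.5, -0.1]
grip_width: 0.0003
```

Riding force, then nothing: the hook has snapped. I'll back off and check.

{"api": "arm_command", "payload": {"series": [[1,[0,0,0.2],0],[1,[0,0,0.3],0],[1,[-0.6,0,0],0],[1,[-0.8,0,0],0],[1,[-0.8,0,0],0],[1,[-0.6,0,0.8],0],[1,[0,0,0.8],0],[1,[0,0,0.8],0]]}}

```text
time_s: 10.95
position: [0.6552, -0.1635, 0.1719]
ee_rot: [0.574, 0.415, 0.572, -0.414]
force: [-0.2, 0.5, -0.5]
grip_width: -0.0002
```

{"api": "arm_command", "payload": {"series": [[1,[0,0,0.6],0],[1,[0,0,0],0]]}}

```text
time_s: 11.15
position: [0.6641, -0.1943, 0.17]
ee_rot: [0.572, 0.416, 0.572, -0.416]
force: [0.4, 0.0, -0.3]
grip_width: 0.0001
```

```bash
python3 - <<'E'
from h import *
s,R=st(); chk(-1,'ck3.png'); chk(1,'ck4.png'); cam('scene','sf.png')
a,b=[cv2.imread('pics/ck%d.png'%i) for i in(3,4)]
cv2.imwrite('pics/ck34.png',cv2.resize(np.vstack([a,b]),None,fx=.75,fy=.75))
E
```

```text
t 11.15 p [ 0.6641 -0.1943  0.17  ] r -0.2858 tan -0.0007 fU -0.12 fz -0.29 w 0.0001 j6 -0.67
```

View pics/ck34.png

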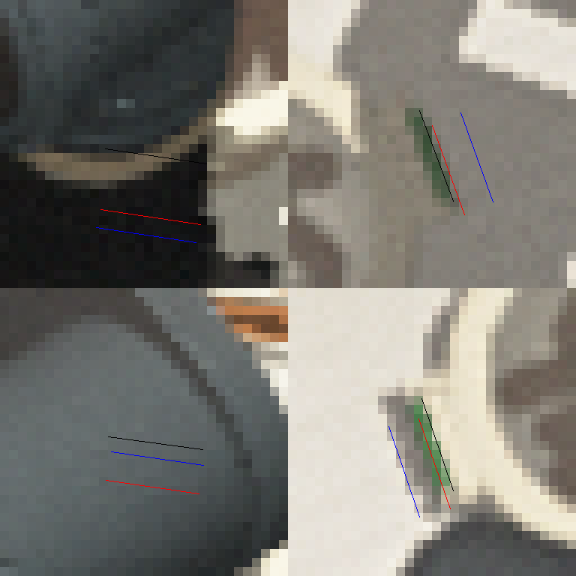

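View pics/sf.png

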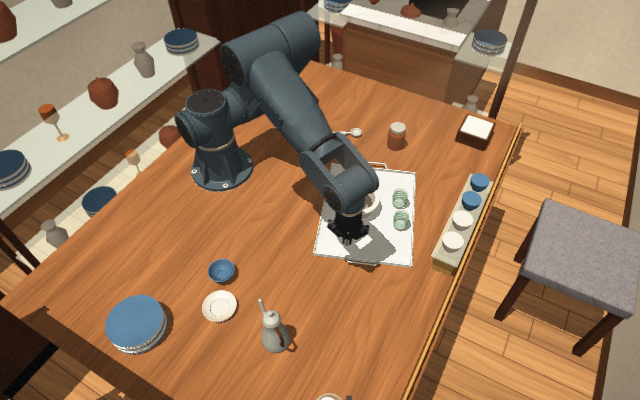

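{"api": "arm_command", "payload": {"series": [[1,[-0.6,-0.5,0],0],[1,[-0.6,-0.6,0],0],[1,[-0.6,-0.6,0],0],[1,[-0.4,-0.6,0],0],[1,[0,-0.6,0],0],[1,[0,-0.6,0.4],0],[1,[0,-0.6,0.4],0],[1,[0,0,0],0]]}}

```text
time_s: 12.2
position: [0.4796, -0.293, 0.2808]
ee_rot: [0.573, 0.415, 0.572, -0.415]
force: [0.7, -0.2, -0.2]
grip_width: 0.0
```

```bash
python3 - <<'E'
from h import *
s,R=st(); chk(-1,'ck5.png'); chk(1,'ck6.png'); cam('scene','sf2.png')
a,b=[cv2.imread('pics/ck%d.png'%i) for i in(5,6)]
cv2.imwrite('pics/ck56.png',cv2.resize(np.vstack([a,b]),None,fx=.75,fy=.75))
E
```

```text
t 12.2 p [ 0.4796 -0.293   0.2808] r -0.3221 tan -0.2067 fU -0.41 fz -0.22 w 0.0 j6 -0.95
```

View pics/ck56.png

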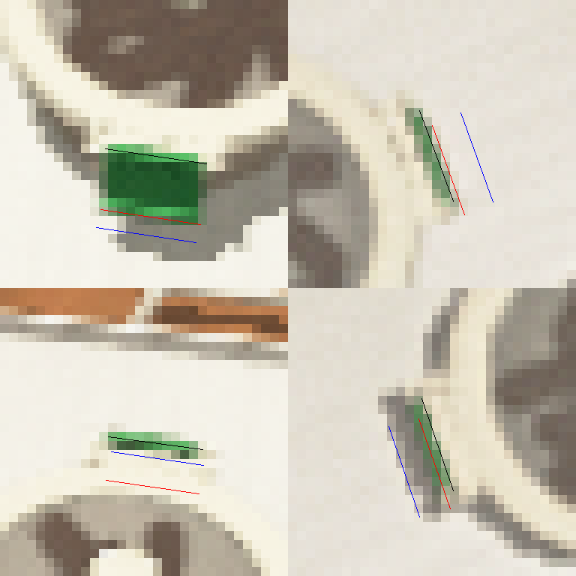

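View pics/sf2.png

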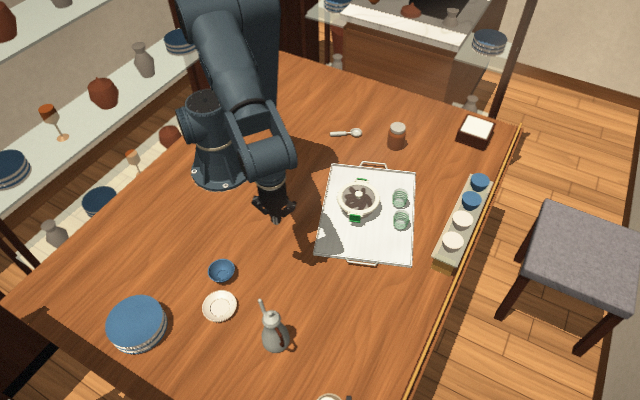

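Both flaps match the red (shut) lines. The cups and other tableware are where they were, and the arm is clear.

```bash
python3 -c "
from h import *
print(manip.job_done())"
```

```text
the job is handed in; nothing more can be done
None
```

Both clip flaps are folded down and look snapped home under the bowl's lip. I folded each with the shut fingertips from above, then pressed its lower edge inwards in small steps.

- **Force:** On the second flap I felt about 2.5 N as the hook rode over the lip, and then the force dropped away. On the first flap the drop was less clear: I read 1.4 N, then nothing. I then pressed on to a firm stop, where the highest force I read was about 5 N.
- **Flap position:** After I backed away, the top view showed both free edges on the line expected for a shut flap. They were well inside the line for a hook still resting at 0.4 rad. In the scene view the near flap agrees. The far flap's edge is hidden behind the lid there, so that one rests on the top view alone. I cannot read the joint angles directly.
- **Rest of the scene:** The cups and other tableware look unmoved in the last picture. The arm touches nothing, and I handed the job in at about 12 s.

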